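# Load the friction sled and hold it clear of the platter

## Task

Get the friction sled ready for a glide run: while it stands on the turntable's pad, set both flat steel weight plates on it one on the other, squarely inside the outline scribed on its deck and edges in line, putting each down rather than dropping it. Then take the loaded sled by its sides, lift it until its feet are about 50 mm above the pad, and hold it there over the pad, level and still, for a couple of seconds so that the platter can run up beneath it; finish while still holding it, with the plates riding square on top. Leave everything else on the table where it is.

Things in the scene. Friction and masses are not known exactly. Their poses are not given: they have to be found in the camera images.
- turntable: Fixed turntable that does not turn (brake on): round aluminium platter 300 mm across, with a black pad on it whose top is flat and 45 mm above the table. Origin: platter's axis at table height, z up. In the middle of the pad a low hub clamp, 50 mm across, stands 11 mm above it. The platter overhangs its 150 mm wide motor flange.
- sled: Friction sled, loose on the pad: plain aluminium block 84 mm long (its x), 56 mm wide (its y, nearly along the platter's radius), 18 mm thick, on four white feet 2 mm thick; 0.23 kg, with both plates about 0.7 kg. Origin: centre of its underside, at the feet's soles, z up; flat sides span z = 2 to 20 mm. A steel pull eye sticks out 19 mm from its +x end at z = 11 mm.
- sled_deck (a point): Centre of the sled's flat deck, 20 mm above the soles of its feet, and of the plate-sized outline (64 by 40 mm, long side along x) scribed on it; axes as the sled.
- plate_a: One of the two identical flat dark steel weight plates (either may go first), lying flat and loose on the table: 64 mm long (its x), 40 mm wide (its y), 12 mm thick, about 0.24 kg, with two small bright holes as its only marks. Origin: centre of its underside, z up.
- plate_b: The other of the two identical flat dark steel weight plates (either may go first), lying flat and loose on the table: 64 mm long (its x), 40 mm wide (its y), 12 mm thick, about 0.24 kg, with two small bright holes as its only marks. Origin: centre of its underside, z up.
- round_weight: Bystander: round dark steel weight with a neck and button on top, 38 mm across, 48 mm tall. Origin: centre of its underside.
- feet_box: Bystander: flat white box of spare feet with a clear lid, 61 by 46 mm, 22 mm tall. Origin: centre of its underside.
- mouse: Bystander: black computer mouse, about 118 by 58 mm, 40 mm tall. Origin: centre of its underside, nose to its +x.
- caliper: Bystander: caliper lying flat, beam 225 mm long (its x), 12 mm thick. Origin: middle of its beam, underside.
- driver: Bystander: black-handled screwdriver, 170 mm long, lying along its x.
- cleaner_bottle: Bystander: white plastic bottle, 60 mm across, 150 mm tall. Origin: centre of its underside.
Not all that is in view belongs to the job. Leave any green or pink look-alike of the plate_b alone.

How it is judged:
By the outcome, as a careful person would: the job done as asked, in the order asked, and still so for the second after the job is handed in, while the arm keeps its last pose, push and grip.
It also fails if it takes over 72 s, if anything falls off the work surface, if the arm or the gripper's body presses on something with over 40 N, if the wrist force passes 120 N, or if a joint passes its speed limit or range.

## Robot

A 6-joint arm with a two-finger parallel gripper is mounted at the origin on the work surface. World frame = base frame: x ahead of the robot, y to its left, z up, the work surface at z = 0. Lengths are in mm, angles in rad, forces in N, time in s.
With the tool pointing down it reaches from about 300 to 775 mm from the base axis. Payload 14.6 kg.
Tool frame: the origin (TCP) lies between the finger pads; the fingertips stand ahead of it and the grasp point (between the pads) lies 11 mm behind it (manip.finger_overhang is the z of the fingertips in the tool frame, in mm); z points along the fingers, y is the line along which they close (so a half turn about z gives the same grasp; the last joint's range is limited). The gripper opens to 94 mm and grips with 3 to 60 N. Pads are 16 mm wide; open, the fingers measure 119 mm over their backs; the gripper's body (75 mm by 177 mm) begins 78 mm behind the grasp point.
Start: joints at [1.264, 0.3, 1.521, -0, 1.321, -0.067], TCP at [130.628, 534.253, 213.446] pointing down, gripper open.
Joint ranges: [-3.03, 3.03], [-0.79, 2.21], [0.23, 2.52], [-1.04, 4.18], [0, 3.07], [-2.55, 2.55]. Speed limits (rad/s): [2.22, 2.22, 2.57, 3.14, 3.14, 3.14].

## Interface

Orientations are given as [roll, pitch, yaw] about the fixed x, y, z axes, in that order (R = Rz(yaw) Ry(pitch) Rx(roll)).
In Python, from cell import manip gives the robot as it stands.
- The arm moves only by the tool jog_arm, never from a script. Its argument "series" is a list of rows, each a list of 7 numbers: the shift along the world's x, y, z as a fraction of full scale, then the turn, a rotation vector about the world's x, y, z as a fraction of full scale, then the closure, from 0 (fully open) to 1 (shut). In form: [[dx, dy, dz, wx, wy, wz, fingers], ...]. A call has 1 to 8 rows; each row is the pose to reach, as a shift and turn from the pose commanded when the call began; what a row does not reach only later rows make up. Full scale, the value 1, is 120 mm for a shift and 90 degrees for a turn. A row lasts 1/12 s, in which the tool goes at most 41.7 mm and 7.16 degrees, less where a joint would pass 70% of its speed; a pose out of reach is approached as far as the arm can. A call with a number of a shift or a turn outside -1 to 1 is refused whole. A call with a gripper value outside its range is refused whole. The fingers move at their own pace and stop on an object; "grip_force" is the grip in N (left out, the last holds). Time passes only in rows, so rows that repeat a pose let the fingers close. It gives the time, the measured TCP pose, the force, the opening and the grip force at its end, in the units of the state.
- manip.read_state(): the state, without advancing time (a new reading comes with each control period).
- manip.camera(name): name is "scene" or "side" or "wrist"; returns a dict with "frame" (384x512x3 uint8, red, green, blue), "vfov" (degrees; the focal length in pixels is half the picture's height over the tangent of half this angle, whatever the lens; pixels are square), "cx", "cy" (the principal point, pixels), "R" (3x3) and "t" (3): a world point X has camera coordinates R X + t; the wrist camera has in their place "hand_eye" (4x4, takes a point from camera to tool coordinates, whose origin is the TCP and whose axes are the flange's). Camera axes: x right, y down, z forward; pixel columns grow to the right and rows downward; lengths in mm; the calibration is good to about 2 mm. A picture is of the moment at which its call begins: read the wrist's pose just before it. There is no depth.
- manip.sign_off(): hands the job in; it is judged then, once.
The state is a dict: "clock": time; "joints": joint angles; "qd": joint speeds; "effort": joint torques, N m; "eef_pos": TCP position; "eef_rot": TCP orientation; "wrist_force": force on the tool from outside, world axes, zero at the start; "moment": the same for the moment, N m; "finger_gap": finger opening in mm; "finger_force": force on a finger pad.
Only numpy, scipy, OpenCV 4.12 (cv2) and the standard library are available. Lean on these libraries where they do the work, as an engineer would, in place of code of your own. Each camera call takes 0.05 s, during which the arm holds its last target. There are 200 camera calls.

## Working session

There is one attempt and no reset: what is moved stays moved. The work goes in short steps, Python scripts to look and compute and a tool call to move; the robot and the scene stay as the last step left them, time stands still between calls to the robot, and variables do not carry over. Pictures are saved under pics/ and viewed, at most 10 in all, crops included, and the job is handed in when it is done.

Besides the shell and the picture viewer there is one more tool, called after "Call:" in YAML: its name, and indented under it one key for each argument. jog_arm: Moves the arm, as the interface text tells. Its arguments: {"type":"object","properties":{"series":{"type":"array"},"grip_force":{"type":"number"}},"required":["series"]}

```bash
ls; mkdir -p pics
cat > h.py <<'E'
import numpy as np, cv2
from cell import manip
from scipy.spatial.transform import Rotation as Ro
def shot(n,f):
    s=manip.read_state(); c=manip.camera(n); c['s']=s
    np.save('pics/'+f+'.npy',c,allow_pickle=True)
    cv2.imwrite('pics/'+f+'.png',c['frame'][:,:,::-1]); return c
def load(f): return np.load('pics/'+f+'.npy',allow_pickle=True).item()
def cam(c):
    if 'hand_eye' in c and c['hand_eye'] is not None:
        s=c['s'];T=np.eye(4);T[:3,:3]=Ro.from_euler('xyz',s['eef_rot']).as_matrix();T[:3,3]=s['eef_pos']
        M=np.linalg.inv(T@np.array(c['hand_eye']));return M[:3,:3],M[:3,3]
    return np.array(c['R']),np.array(c['t'])
def f(c): return c['frame'].shape[0]/2/np.tan(np.radians(c['vfov'])/2)
def ray(c,u,v,z):
    R,t=cam(c);o=-R.T@t;d=R.T@np.array([(u-c['cx'])/f(c),(v-c['cy'])/f(c),1]);return o+d*(z-o[2])/d[2]
def proj(c,X):
    R,t=cam(c);p=R@np.array(X)+t;return c['cx']+f(c)*p[0]/p[2],c['cy']+f(c)*p[1]/p[2]
E
python3 - <<'E'
from h import *
cs=[shot(n,n+'0') for n in('scene','side','wrist')]
for c in cs: print({k:v for k,v in c.items() if k not in('frame','s')})
print(cs[0]['s'],manip.finger_overhang)
a=[cv2.resize(c['frame'][:,:,::-1],(400,300),interpolation=cv2.INTER_AREA) for c in cs]
cv2.imwrite('pics/all.png',np.vstack([np.hstack(a[:2]),np.hstack([a[2],a[2]*0])]))
E
```

```text
pics
{'vfov': 52.19055175890721, 'cx': 254.7088718751756, 'cy': 189.1392659148618, 'R': array([[-0.70419453,  0.70984136,  0.01533939],
       [ 0.54544023,  0.55467965, -0.62835137],
       [-0.45453824, -0.43411488, -0.77777842]]), 't': array([ 345.27163961, -229.22588649, 1614.69238419])}
{'vfov': 50.35521608962894, 'cx': 248.9854142784328, 'cy': 193.61303140879033, 'R': array([[ 0.8867662 , -0.46219335,  0.00479658],
       [-0.31751026, -0.61665246, -0.72036586],
       [ 0.33590613,  0.63727314, -0.69357769]]), 't': array([-427.95426402,  241.85413044, 1223.04366973])}
{'vfov': 58.460117522333114, 'cx': 257.6588692559204, 'cy': 189.3981103528799, 'hand_eye': array([[ 7.98352973e-04, -9.73693328e-01, -2.27861065e-01,
         6.57927419e+01],
       [ 9.99999392e-01,  9.50680684e-04, -5.58756942e-04,
        -1.09765561e+00],
       [ 7.60681019e-04, -2.27860480e-01,  9.73693495e-01,
        -1.71777877e+02],
       [ 0.00000000e+00,  0.00000000e+00,  0.00000000e+00,
         1.00000000e+00]])}
{'clock': 0.0, 'joints': array([ 1.26437078e+00,  3.00462435e-01,  1.52156597e+00,  5.68112972e-06,
        1.32068221e+00, -6.65827681e-02]), 'qd': array([ 0.00179447,  0.00060208,  0.00072656, -0.00067425, -0.0012992 ,
        0.00033852]), 'effort': array([ 2.36655571e-03, -5.31807518e+01, -3.52739561e+01,  7.09346076e-02,
        2.43303092e-02, -9.79320271e-05]), 'eef_pos': array([130.57126521, 534.02627835, 212.89746515]), 'eef_rot': array([-3.14047753e+00, -7.98726201e-05,  2.90174842e+00]), 'wrist_force': array([0.32773456, 0.41977414, 0.36833642]), 'moment': array([-0.02732164, -0.00201537,  0.00189398]), 'finger_force': 0.0, 'finger_gap': 94.04409307577595} 8.0
```

View pics/all.png

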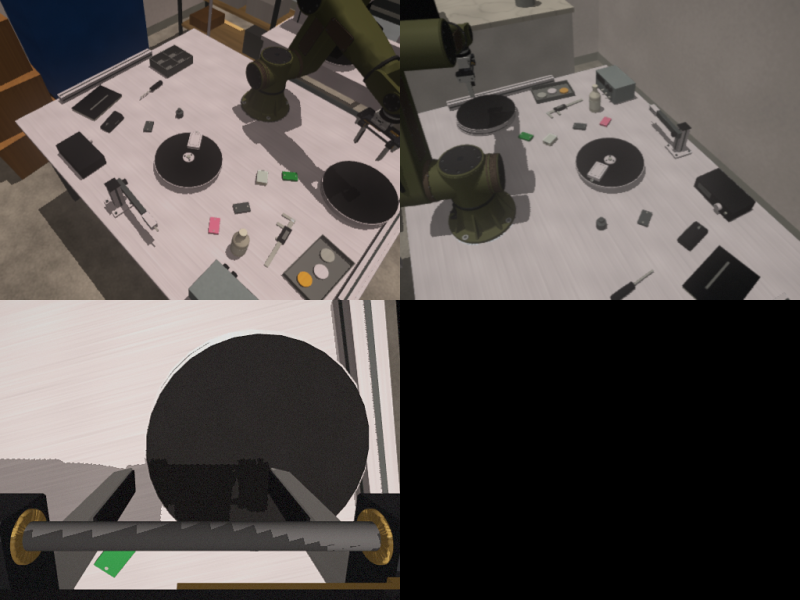

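The montage shows the turntable and sled at scene (190,150) and candidates near it. I'll enlarge them.

Run:
```python
from h import *
a=load('scene0')['frame'][120:320,170:400,::-1]
b=load('side0')['frame'][130:310,140:390,::-1]
a=cv2.resize(a,None,fx=3,fy=3,interpolation=cv2.INTER_CUBIC)
b=cv2.resize(b,None,fx=3.2,fy=3.2,interpolation=cv2.INTER_CUBIC)
cv2.imwrite('pics/ca.png',a);cv2.imwrite('pics/cb.png',b)
c=load('scene0');d=load('side0')
for u,v in[(190,161),(308,266),(255,176)]: print(ray(c,u,v,10))
for u,v in[(580-400,126),(644-400,217)]: print(ray(d,u*1.28,v*1.28,10))
```

```text
[ 539.15080003 -298.60194518   10.        ]
[561.30455972 303.84239475  10.        ]
[416.18488636 -72.23263183  10.        ]
[556.40741683 298.5710481   10.        ]
[ 537.51068842 -299.16471511   10.        ]
```

View pics/ca.png

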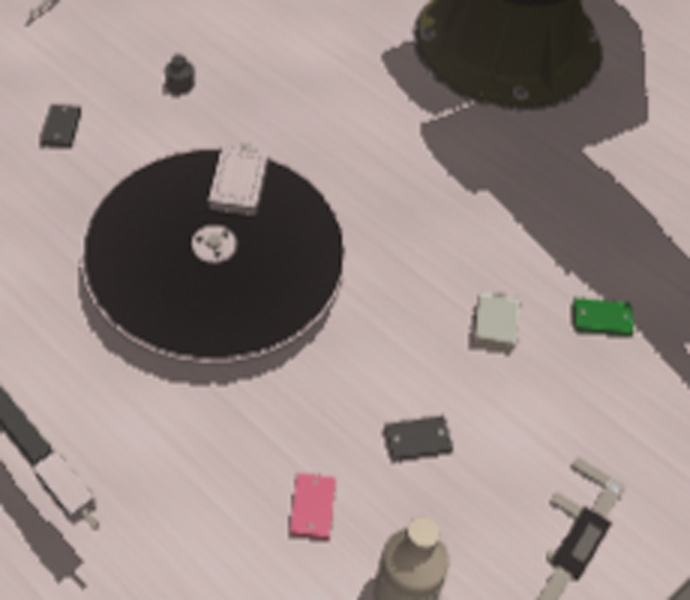

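View pics/cb.png

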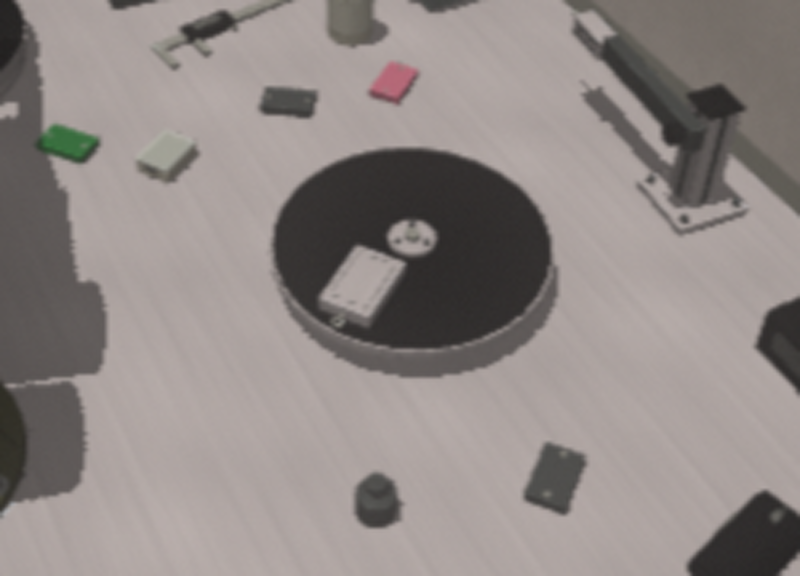

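Candidates: dark plates at scene px (190,161) and (309,266). Look-alikes are green (371,225) and pink (274,289), and the feet box is at (335,227), all left alone. The sled is at scene (250,180), its eye pointing toward (252,168). Next I'll get coarse poses from both cameras.

Run:
```python
from h import *
c=load('scene0');d=load('side0')
A=lambda p:(170+p[0]/3,120+p[1]/3)
B=lambda p:(140+p[0]/3.2,130+p[1]/3.2)
def pr(n,pa,pb,z):
    for cc,F,ps in((c,A,pa),(d,B,pb)):
        X=np.array([ray(cc,*F(p),z)[:2] for p in ps]); v=X[0]-X[1]
        print(n,X.mean(0).round(1),'len',np.linalg.norm(v).round(1),'ang',np.arctan2(v[1],v[0]).round(3))
pr('B',[(388,436),(450,428)],[(262,98),(316,98)],12)
pr('A',[(66,108),(55,141)],[(569,448),(542,502)],12)
pr('sled',[(244,147),(233,209)],[(346,318),(385,254)],65)
pr('hub',[(191,243),(237,243)],[(387,237),(438,237)],56)
pr('hub',[(214,225),(214,263)],[(412,219),(412,256)],56)
```

```text
B [553.2 303.6] len 66.1 ang -0.641
B [556.8 300.1] len 65.8 ang 2.667
A [ 541.1 -294.8] len 57.6 ang -2.5
A [ 539.  -303.6] len 66.9 ang 0.599
sled [474.4 -42.6] len 95.5 ang -2.486
sled [471.3 -58.1] len 94.9 ang -2.481
hub [556.6   1.2] len 51.5 ang -0.778
hub [550.3 -13. ] len 53.1 ang 2.666
hub [557.4   2. ] len 53.4 ang -2.339
hub [549.7 -13.1] len 54.1 ang 1.055
```

Call:
jog_arm:
  series:
    - [0.3,-0.16,0,0,0,-0.05,0]
    - [0.6,-0.32,0,0,0,-0.05,0]
    - [0.885,-0.485,0,0,0,-0.05,0]
    - [0.885,-0.485,0,0,0,-0.05,0]

```text
clock: 0.48
eef_pos: [241.2, 473.3, 213.2]
eef_rot: [-3.141, 0.001, 2.819]
wrist_force: [-0.1, 0.8, 0.9]
finger_gap: 93.8
finger_force: 0.0
```

Call:
jog_arm:
  series:
    - [0.3,-0.16,0,0,0,-0.05,0]
    - [0.6,-0.32,0,0,0,-0.05,0]
    - [0.885,-0.485,0,0,0,-0.05,0]
    - [0.885,-0.485,0,0,0,-0.05,0]

```text
clock: 0.82
eef_pos: [347.3, 415.0, 213.1]
eef_rot: [-3.141, 0.001, 2.74]
wrist_force: [0.6, -0.0, -0.2]
finger_gap: 93.9
finger_force: 0.0
```

Call:
jog_arm:
  series:
    - [0.3,-0.16,0,0,0,-0.05,0]
    - [0.6,-0.32,0,0,0,-0.05,0]
    - [0.885,-0.485,0,0,0,-0.05,0]
    - [0.885,-0.485,0,0,0,-0.05,0]

```text
clock: 1.15
eef_pos: [453.3, 356.6, 212.8]
eef_rot: [-3.141, 0.001, 2.662]
wrist_force: [0.4, -0.3, 0.6]
finger_gap: 94.4
finger_force: 0.0
```

Call:
jog_arm:
  series:
    - [0.3,-0.16,-0.15,0,0,-0.05,0]
    - [0.6,-0.32,-0.3,0,0,-0.05,0]
    - [0.885,-0.485,-0.5,0,0,-0.05,0]
    - [0.885,-0.485,-0.5,0,0,-0.05,0]
    - [0.885,-0.485,-0.5,0,0,-0.05,0]
    - [0.885,-0.485,-0.5,0,0,-0.05,0]

```text
clock: 1.65
eef_pos: [554.8, 301.9, 153.3]
eef_rot: [-3.141, -0.001, 2.587]
wrist_force: [0.1, -0.8, 0.8]
finger_gap: 94.1
finger_force: 0.0
```

Run:
```python
from h import *
s=manip.read_state();print(s['clock'],s['eef_pos'],s['eef_rot'],s['joints'])
c=shot('wrist','wB')
cv2.imwrite('pics/wB2.png',cv2.resize(c['frame'][:,:,::-1],(768,576),interpolation=cv2.INTER_CUBIC))
c=load('scene0');d=load('side0')
print('bottle top',ray(c,170+424/3,120+530/3,150)); print('base',ray(d,140+350/3.2,130+32/3.2,0))
```

```text
1.65 [554.83987886 301.94672141 153.32328841] [-3.14105895e+00 -6.38060285e-04  2.58736175e+00] [ 4.40308367e-01  5.32024348e-01  1.33754738e+00  2.55467985e-04
  1.27281612e+00 -5.76332324e-01]
bottle top [691.76576646 401.96030874 150.        ]
base [692.7233582  399.61185009   0.        ]
```

View pics/wB2.png

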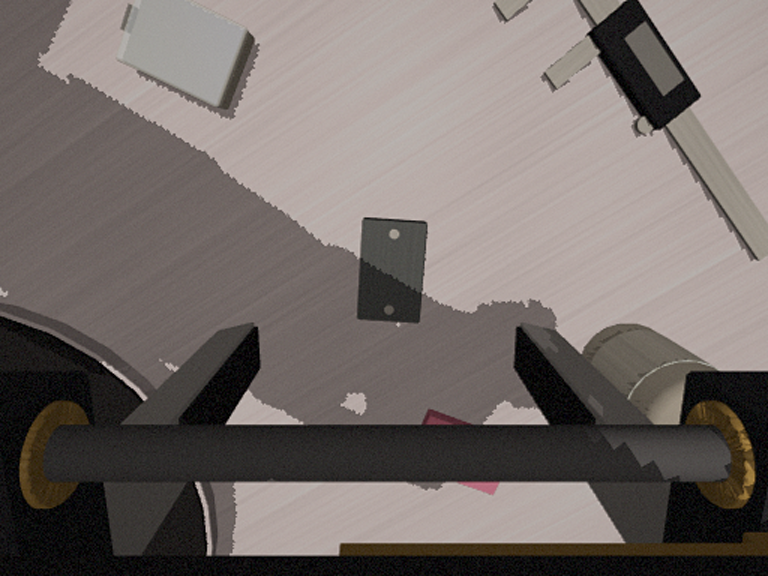

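Plate B is confirmed in the wrist view: dark, with two bright holes at (394,234) and (389,310) in the 768-px image. The bottle is clear of the gripper body.

```bash
cat >> h.py <<'E'
def rect(c,ps,z,sc=1.5):
    "corners in order tl,tr,br,bl (long axis tl-bl)"
    X=np.array([ray(c,u/sc,v/sc,z)[:2] for u,v in ps]); m=X.mean(0)
    v=X[0]-X[3]+X[1]-X[2]; a=np.arctan2(v[1],v[0])
    print('L',np.linalg.norm(X[0]-X[3]).round(1),np.linalg.norm(X[1]-X[2]).round(1),'W',np.linalg.norm(X[0]-X[1]).round(1),np.linalg.norm(X[3]-X[2]).round(1),'ctr',m.round(1),'ang',a.round(3))
    return m,a
def need(m,ang,z):
    s=manip.read_state();p=s['eef_pos'];y=s['eef_rot'][2]
    d=(ang-y+np.pi/2)%np.pi-np.pi/2
    print('shift',((np.r_[m,z]-p)/120).round(3),'turn',round(d/(np.pi/2),3),'deg',np.degrees(d).round(2))
E
python3 - <<'E'
from h import *
c=load('wB')
m,a=rect(c,[(363,218),(427,222),(420,322),(358,318)],12)
h=[ray(c,u/1.5,v/1.5,12)[:2] for u,v in((394,234),(389,310))];v=h[0]-h[1];print(np.mean(h,0),np.arctan2(v[1],v[0]),np.linalg.norm(v))
need(m,a,10)
# sub-pixel dark-blob check, shadow-safe
g=cv2.cvtColor(c['frame'],cv2.COLOR_RGB2GRAY);print(g[150:215:4,261].tolist(), g[170,225:300:3].tolist())
E
```

```text
L 63.4 63.6 W 38.9 39.5 ctr [555.5 303.9] ang 2.532
[556.18627081 303.16721982] 2.5260400040217723 48.33937210781184
shift [ 0.007  0.012 -1.201] turn -0.036 deg -3.24
[79, 158, 151, 80, 73, 76, 74, 74, 79, 42, 42, 43, 40, 47, 87, 35, 73] [107, 107, 105, 108, 170, 99, 79, 80, 77, 76, 82, 80, 76, 76, 74, 78, 78, 79, 82, 68, 176, 174, 172, 169, 167]
```

Call:
jog_arm:
  series:
    - [0.008,0.013,-0.3,0,0,-0.037,0]
    - [0.008,0.013,-0.6,0,0,-0.037,0.2]
    - [0.008,0.013,-0.8,0,0,-0.037,0.3]
    - [0.008,0.013,-1,0,0,-0.037,0.3]
    - [0.008,0.013,-1,0,0,-0.037,0.3]

```text
clock: 2.12
eef_pos: [553.5, 303.5, 30.1]
eef_rot: [-3.137, -0.003, 2.531]
wrist_force: [-0.1, -0.5, -0.8]
finger_gap: 70.6
finger_force: 0.0
```

Call:
jog_arm:
  series:
    - [0,0,-0.1,0,0,0,0.3]
    - [0,0,-0.19,0,0,0,0.3]
    - [0,0,-0.19,0,0,0,0.3]
    - [0,0,-0.19,0,0,0,0.3]

```text
clock: 2.45
eef_pos: [556.4, 303.3, 11.2]
eef_rot: [3.141, 0.0, 2.53]
wrist_force: [0.4, -0.3, -0.0]
finger_gap: 66.1
finger_force: 0.0
```

Call:
jog_arm:
  series:
    - [0,0,0,0,0,0,0.6]
    - [0,0,0,0,0,0,0.7]
    - [0,0,0,0,0,0,0.8]
    - [0,0,0,0,0,0,0.8]
    - [0,0,0,0,0,0,0.8]
    - [0,0,0,0,0,0,0.8]
    - [0,0,0,0,0,0,0.8]
    - [0,0,0,0,0,0,0.8]
  grip_force: 25

```text
clock: 3.12
eef_pos: [556.6, 303.1, 11.0]
eef_rot: [3.141, 0.0, 2.529]
wrist_force: [-1.4, -0.3, 5.9]
finger_gap: 39.2
finger_force: 25.0
```

Call:
jog_arm:
  series:
    - [0,0,0.05,0,0,0,0.8]
    - [0,0,0.2,0,0,0,0.8]
    - [0,0,0.4,0,0,0,0.8]
    - [0,0,0.6,0,0,0,0.8]
    - [0,0,0.8,0,0,0,0.8]
    - [0,0,1,0,0,0,0.8]

```text
clock: 3.62
eef_pos: [556.0, 302.8, 131.6]
eef_rot: [-3.141, -0.001, 2.53]
wrist_force: [0.3, 0.7, -2.4]
finger_gap: 39.9
finger_force: 25.0
```

Call:
jog_arm:
  series:
    - [-0.03,-0.08,0.16,0,0,-0.03,0.8]
    - [-0.08,-0.24,0.32,0,0,-0.09,0.8]
    - [-0.13,-0.4,0.48,0,0,-0.15,0.8]
    - [-0.18,-0.56,0.6,0,0,-0.21,0.8]
    - [-0.23,-0.7,0.66,0,0,-0.27,0.8]
    - [-0.27,-0.8,0.66,0,0,-0.3,0.8]

```text
clock: 4.12
eef_pos: [523.9, 205.8, 211.7]
eef_rot: [3.14, 0.001, 2.052]
wrist_force: [0.4, 0.6, -2.0]
finger_gap: 39.4
finger_force: 25.0
```

Call:
jog_arm:
  series:
    - [-0.054,-0.16,0,0,0,-0.06,0.8]
    - [-0.108,-0.32,0,0,0,-0.12,0.8]
    - [-0.162,-0.48,0,0,0,-0.18,0.8]
    - [-0.216,-0.64,0,0,0,-0.24,0.8]
    - [-0.27,-0.8,0,0,0,-0.3,0.8]

```text
clock: 4.53
eef_pos: [490.8, 110.1, 209.7]
eef_rot: [-3.141, 0.0, 1.582]
wrist_force: [-0.2, 0.9, -2.8]
finger_gap: 39.6
finger_force: 25.0
```

Call:
jog_arm:
  series:
    - [-0.054,-0.16,0,0,0,-0.06,0.8]
    - [-0.108,-0.32,0,0,0,-0.12,0.8]
    - [-0.162,-0.48,0,0,0,-0.18,0.8]
    - [-0.216,-0.64,0,0,0,-0.24,0.8]
    - [-0.27,-0.8,0,0,0,-0.3,0.8]

```text
clock: 4.95
eef_pos: [458.4, 14.2, 209.8]
eef_rot: [-3.141, 0.0, 1.111]
wrist_force: [0.5, 0.6, -2.7]
finger_gap: 39.7
finger_force: 25.0
```

Call:
jog_arm:
  series:
    - [-0.054,-0.16,0,0,0,-0.06,0.8]
    - [-0.108,-0.32,0,0,0,-0.12,0.8]
    - [-0.162,-0.48,0,0,0,-0.18,0.8]
    - [-0.216,-0.64,0,0,0,-0.24,0.8]
    - [-0.25,-0.75,0,0,0,-0.28,0.8]
    - [-0.27,-0.8,0,0,0,-0.3,0.8]
    - [-0.27,-0.8,0,0,0,-0.3,0.8]
    - [-0.27,-0.8,0,0,0,-0.3,0.8]

```text
clock: 5.62
eef_pos: [426.8, -80.7, 209.8]
eef_rot: [-3.141, 0.0, 0.646]
wrist_force: [0.1, -0.4, -2.5]
finger_gap: 39.3
finger_force: 25.0
```

Run:
```python
from h import *
s=manip.read_state();print(s['clock'],s['eef_pos'],s['eef_rot'],s['joints'],s['finger_gap'])
c=shot('wrist','wS')
cv2.imwrite('pics/wS2.png',cv2.resize(c['frame'][:,:,::-1],(768,576),interpolation=cv2.INTER_CUBIC))
```

```text
5.6167 [426.757814   -80.70207055 209.82704557] [-3.14130579e+00  2.19332694e-05  6.46001349e-01] [-2.71362783e-01  4.22657678e-02  1.83151867e+00  1.64455263e-04
  1.26804933e+00  6.53383148e-01] 39.277336867947255
```

View pics/wS2.png

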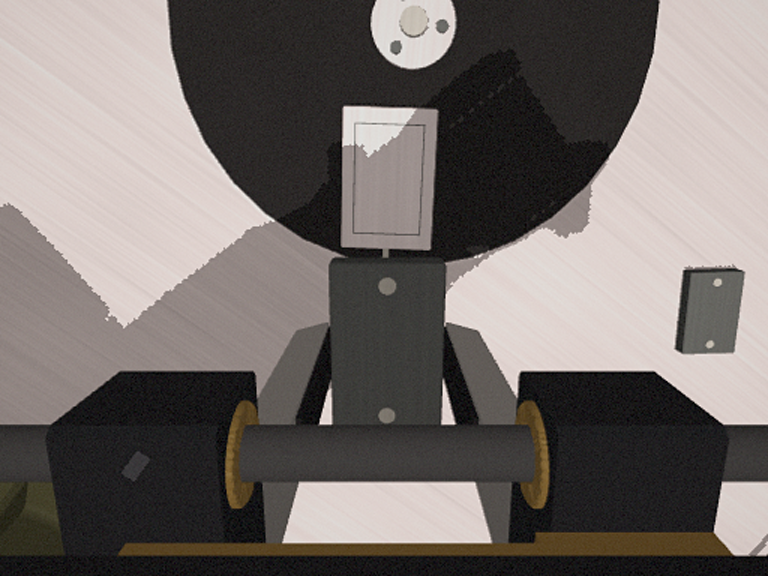

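The sled deck is at about (388,177) in this view, with the scribed outline corners near (355,123), (425,125), (420,236) and (352,234). The eye is at (386,253) and the hub at (413,22). Held plate B's holes are at (387,286) and (387,415), and plate A is at (713,314). I'll enlarge the deck.

Run:
```python
from h import *
c=load('wS')
a=c['frame'][62:180,215:305,::-1]
cv2.imwrite('pics/wS3.png',cv2.resize(a,None,fx=5,fy=5,interpolation=cv2.INTER_CUBIC))
```

```text
(no output)
```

View pics/wS3.png

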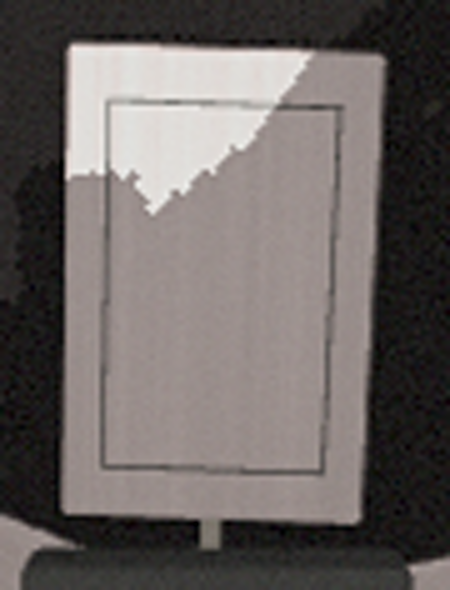

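Run:
```python
from h import *
c=load('wS')
F=lambda ps:[(215+(u+.5)/5-.5,62+(v+.5)/5-.5) for u,v in ps]
for ps in([(108,100),(342,106),(323,472),(102,466)],[(68,44),(386,56),(360,522),(62,514)]):
    m,a=rect(c,F(ps),65,1)
h=np.array([ray(c,u/1.5,v/1.5,210.8)[:2] for u,v in((387,286),(387,415))]);v=h[0]-h[1]
print('held',h.mean(0),np.arctan2(v[1],v[0]),np.linalg.norm(v),c['s']['eef_pos'])
g=np.array([ray(c,u/1.5,v/1.5,12)[:2] for u,v in((717.5,283),(710,344.5))]);v=g[0]-g[1]
print('A',g.mean(0),np.arctan2(v[1],v[0]),np.linalg.norm(v))
```

```text
L 64.9 65.0 W 41.3 41.0 ctr [471.6 -48.5] ang 0.612
L 83.2 82.8 W 55.8 55.6 ctr [471.5 -48.6] ang 0.612
held [427.11516756 -81.47904804] 0.6470268519018774 48.04975546846595 [426.757814   -80.70207055 209.82704557]
A [ 538.69747528 -303.82465021] 0.6744643611793445 47.907035034665554
```

Run:
```python
from h import *
c=load('wS');T=Ro.from_euler('xyz',c['s']['eef_rot']).as_matrix();print(T.round(4),c['hand_eye'],f(c),c['cx'],c['cy'])
for u,v in((258,190.67),(258,276.67)):
    X=ray(c,u,v,210.8);print(T.T@(X-c['s']['eef_pos']),proj(c,X))
```

```text
[[ 7.985e-01  6.020e-01 -2.000e-04]
 [ 6.020e-01 -7.985e-01  2.000e-04]
 [-0.000e+00 -3.000e-04 -1.000e+00]] [[ 7.99074107e-04 -9.73727331e-01 -2.27715713e-01  6.44534833e+01]
 [ 9.99999336e-01  5.88951227e-04  9.90689958e-04  4.61762408e-01]
 [-8.30548440e-04 -2.27716354e-01  9.73727155e-01 -1.71779144e+02]
 [ 0.00000000e+00  0.00000000e+00  0.00000000e+00  1.00000000e+00]] 343.1207322737875 257.6588692559204 189.3981103528799
[23.84069736  0.81062563 -0.97370992] (np.float64(258.00000000000205), np.float64(190.66999999999902))
[-24.20925818   0.85990133  -0.97267016] (np.float64(258.0000000000019), np.float64(276.6699999999996))
```

Run:
```python
from h import *
H=np.array([manip.camera('wrist')['hand_eye'] for _ in range(8)])
print(H[:,:3,3].round(2)); print(np.array([Ro.from_matrix(h[:3,:3]).as_euler('xyz',degrees=True) for h in H]).round(3))
print(load('wrist0')['hand_eye'][:3,3],load('wB')['hand_eye'][:3,3])
```

```text
[[  64.45    0.46 -171.78]
 [  64.45    0.46 -171.78]
 [  64.45    0.46 -171.78]
 [  64.45    0.46 -171.78]
 [  64.45    0.46 -171.78]
 [  64.45    0.46 -171.78]
 [  64.45    0.46 -171.78]
 [  64.45    0.46 -171.78]]
[[-1.3163e+01  4.8000e-02  8.9954e+01]
 [-1.3163e+01  4.8000e-02  8.9954e+01]
 [-1.3163e+01  4.8000e-02  8.9954e+01]
 [-1.3163e+01  4.8000e-02  8.9954e+01]
 [-1.3163e+01  4.8000e-02  8.9954e+01]
 [-1.3163e+01  4.8000e-02  8.9954e+01]
 [-1.3163e+01  4.8000e-02  8.9954e+01]
 [-1.3163e+01  4.8000e-02  8.9954e+01]]
[  65.79274191   -1.09765561 -171.7778772 ] [  65.43903507   -1.1363568  -171.77843596]
```

Call:
jog_arm:
  series:
    - [0.1,0.08,-0.05,0,0,-0.022,0.8]
    - [0.25,0.18,-0.2,0,0,-0.022,0.8]
    - [0.37,0.274,-0.35,0,0,-0.022,0.8]
    - [0.37,0.274,-0.45,0,0,-0.022,0.8]
    - [0.37,0.274,-0.6,0,0,-0.022,0.8]
    - [0.37,0.274,-0.75,0,0,-0.022,0.8]
    - [0.37,0.274,-0.85,0,0,-0.022,0.8]
    - [0.37,0.274,-0.95,0,0,-0.022,0.8]

```text
clock: 6.73
eef_pos: [471.0, -47.9, 94.9]
eef_rot: [-3.141, 0.0, 0.61]
wrist_force: [-0.1, -0.3, -1.7]
finger_gap: 39.8
finger_force: 25.0
```

Call:
jog_arm:
  series:
    - [0,0,-0.04,0,0,0,0.8]
    - [0,0,-0.09,0,0,0,0.8]
    - [0,0,-0.09,0,0,0,0.8]
    - [0,0,-0.09,0,0,0,0.8]
    - [0,0,-0.09,0,0,0,0.8]
    - [0,0,-0.09,0,0,0,0.8]

```text
clock: 7.23
eef_pos: [471.5, -48.2, 85.6]
eef_rot: [3.141, -0.001, 0.61]
wrist_force: [-0.2, 0.4, -2.4]
finger_gap: 39.9
finger_force: 25.0
```

Run:
```python
from h import *
s=manip.read_state();print(s['clock'],s['eef_pos'],s['eef_rot'])
c=shot('wrist','wP');d=shot('side','sP');e=shot('scene','cP')
a=cv2.resize(c['frame'][120:320,190:330,::-1],None,fx=3,fy=3,interpolation=cv2.INTER_CUBIC)
b=cv2.resize(d['frame'][190:240,235:275,::-1],(360,450),interpolation=cv2.INTER_CUBIC)
cv2.imwrite('pics/wP2.png',np.hstack([a[:450],b[:450]]) if a.shape[0]>=450 else a); print(a.shape)
for X in([472,-48,65],): print(proj(d,X),proj(e,X))
```

```text
7.2333 [471.48377671 -48.15508652  85.62128631] [ 3.14091292e+00 -7.23608848e-04  6.10005108e-01]
(600, 420, 3)
(np.float64(253.08141344844563), np.float64(216.99622398253626)) (np.float64(248.93552111969694), np.float64(177.91334846748552))
```

View pics/wP2.png

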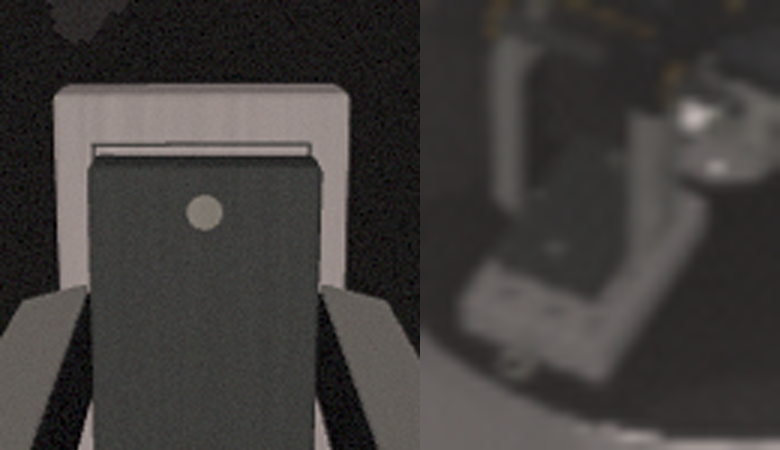

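Run:
```python
from h import *
c=load('wP');s=c['s'];T=Ro.from_euler('xyz',s['eef_rot']).as_matrix()
def P(n,u,v,z): print(n,(T.T@(ray(c,190+(u+.5)/3-.5,120+(v+.5)/3-.5,z)-s['eef_pos'])).round(2))
P('outl L',93,145,65);P('outl R',311,143,65);P('deck L',55,95,65);P('deck R',349,93,65)
P('pl top L',90,167,86.6);P('pl top R',321,167,86.6);P('pl bot',205,156,74.6);P('hole',205,212,86.6)
for r in(250,): P('deck L low',61,r,65);P('deck R low',345,r,65)
```

```text
outl L [ 31.94 -20.31  20.63]
outl R [32.35 20.93 20.66]
deck L [ 41.4  -27.19  20.63]
deck R [41.81 27.81 20.67]
pl top L [ 31.83 -18.57  -0.97]
pl top R [31.85 20.43 -0.94]
pl bot [31.57  0.86 11.04]
hole [24.04  0.85 -0.96]
deck L low [ 11.35 -26.99  20.61]
deck R low [11.37 28.03 20.65]
```

Call:
jog_arm:
  series:
    - [-0.002,0.003,-0.02,0,0,0.005,0.8]
    - [-0.002,0.003,-0.04,0,0,0.005,0.8]
    - [-0.002,0.003,-0.06,0,0,0.005,0.8]
    - [-0.002,0.003,-0.065,0,0,0.005,0.8]
    - [-0.002,0.003,-0.07,0,0,0.005,0.8]
    - [-0.002,0.003,-0.072,0,0,0.005,0.8]
    - [-0.002,0.003,-0.072,0,0,0.005,0.8]
    - [-0.002,0.003,-0.072,0,0,0.005,0.8]

```text
clock: 8.05
eef_pos: [471.0, -47.8, 76.4]
eef_rot: [3.142, -0.0, 0.618]
wrist_force: [0.1, -0.4, -2.1]
finger_gap: 39.7
finger_force: 25.0
```

Call:
jog_arm:
  series:
    - [0,0,-0.002,0,0,0,0.8]
    - [0,0,-0.004,0,0,0,0.8]
    - [0,0,-0.006,0,0,0,0.8]
    - [0,0,-0.008,0,0,0,0.8]
    - [0,0,-0.008,0,0,0,0.8]

```text
clock: 8.47
eef_pos: [471.0, -47.8, 76.0]
eef_rot: [3.141, -0.0, 0.618]
wrist_force: [-4.1, 1.5, 7.9]
finger_gap: 39.7
finger_force: 25.0
```

Call:
jog_arm:
  series:
    - [0,0,0.003,0,0,0,0.8]
    - [0,0,0.003,0,0,0,0.8]
    - [0,0,0.003,0,0,0,0.5]
    - [0,0,0.003,0,0,0,0.45]
    - [0,0,0.003,0,0,0,0.42]
    - [0,0,0.003,0,0,0,0.42]

```text
clock: 8.97
eef_pos: [471.0, -47.8, 75.8]
eef_rot: [3.142, -0.0, 0.618]
wrist_force: [-0.6, -1.0, -0.7]
finger_gap: 55.0
finger_force: 0.0
```

Call:
jog_arm:
  series:
    - [0,0,0.03,0,0,0,0.42]
    - [0,0,0.1,0,0,0,0.42]
    - [0,0,0.3,0,0,0,0.42]
    - [0,0,0.5,0,0,0,0.3]
    - [0,0,0.75,0,0,0,0]
    - [0,0,1,0,0,0,0]
    - [0,0,1,0,0,0,0]

```text
clock: 9.55
eef_pos: [472.9, -48.1, 202.0]
eef_rot: [3.135, -0.006, 0.618]
wrist_force: [-0.3, 0.4, 0.2]
finger_gap: 77.6
finger_force: 0.0
```

Run:
```python
from h import *
s=manip.read_state();print(s['clock'],s['eef_pos'],s['eef_rot'],s['finger_gap'])
c=shot('wrist','wQ')
cv2.imwrite('pics/wQ2.png',cv2.resize(c['frame'][100:240,180:335,::-1],None,fx=4,fy=4,interpolation=cv2.INTER_CUBIC))
```

```text
9.55 [472.86805645 -48.06032889 202.0014142 ] [ 3.13530425 -0.00618576  0.61794154] 77.5593807579778
```

View pics/wQ2.png

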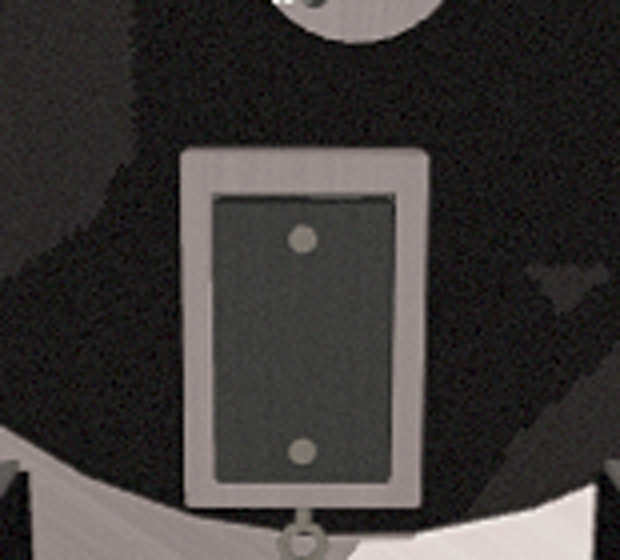

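Run:
```python
from h import *
c=load('wQ')
F=lambda ps:[(180+(u+.5)/4-.5,100+(v+.5)/4-.5) for u,v in ps]
rect(c,F([(181,149),(429,150),(421,506),(186,506)]),65,1)
rect(c,F([(213,199),(394,200),(390,482),(214,482)]),77,1)
h=np.array([ray(c,*p,77)[:2] for p in F([(302,239),(302,451)])]);v=h[0]-h[1];print(h.mean(0),np.arctan2(v[1],v[0]))
need(np.array([538.7,-303.8]),.67,153)
```

```text
L 83.7 83.6 W 55.4 55.6 ctr [472.2 -48.4] ang 0.613
L 64.1 63.9 W 39.2 39.9 ctr [472.  -48.1] ang 0.612
[471.3694883  -48.31012915] 0.6170666125477332
shift [ 0.555 -2.132 -0.384] turn 0.033 deg 2.98
```

Plate B sits within about 0.5 mm and 0.005 rad of the outline. Next is plate A.

Call:
jog_arm:
  series:
    - [0.07,-0.3,0,0,0,0.01,0]
    - [0.14,-0.6,0,0,0,0.02,0]
    - [0.185,-0.71,0,0,0,0.033,0]

```text
clock: 9.85
eef_pos: [493.1, -135.8, 195.3]
eef_rot: [-3.141, 0.001, 0.669]
wrist_force: [1.1, 0.7, 0.5]
finger_gap: 93.8
finger_force: 0.0
```

Call:
jog_arm:
  series:
    - [0.07,-0.3,0,0,0,0,0]
    - [0.14,-0.6,0,0,0,0,0]
    - [0.185,-0.71,0,0,0,0,0]

```text
clock: 10.1
eef_pos: [515.1, -221.6, 194.9]
eef_rot: [-3.141, 0.001, 0.668]
wrist_force: [-0.1, -0.8, -0.7]
finger_gap: 93.6
finger_force: 0.0
```

Call:
jog_arm:
  series:
    - [0.07,-0.3,-0.15,0,0,0,0]
    - [0.14,-0.6,-0.3,0,0,0,0]
    - [0.185,-0.71,-0.36,0,0,0,0]
    - [0.185,-0.71,-0.36,0,0,0,0]
    - [0.185,-0.71,-0.36,0,0,0,0]
    - [0.185,-0.71,-0.36,0,0,0,0]
    - [0.185,-0.71,-0.36,0,0,0,0]

```text
clock: 10.68
eef_pos: [537.7, -302.4, 153.4]
eef_rot: [3.141, -0.0, 0.671]
wrist_force: [-0.4, 0.8, 0.3]
finger_gap: 93.9
finger_force: 0.0
```

```bash
cat >> h.py <<'E'
def holes(c,box,lo=105):
    "bright blobs (u,v,area) inside the dark plate, in box u0,v0,u1,v1"
    u0,v0,u1,v1=box;g=cv2.cvtColor(c['frame'],cv2.COLOR_RGB2GRAY)[v0:v1,u0:u1]
    n,_,st,ce=cv2.connectedComponentsWithStats((g>lo).astype(np.uint8))
    return [(round(ce[i][0]+u0,2),round(ce[i][1]+v0,2),int(st[i][4])) for i in range(1,n) if 10<st[i][4]<200]
E
python3 - <<'E'
from h import *
s=manip.read_state();print(s['clock'],s['eef_pos'],s['eef_rot'],s['finger_gap'])
c=shot('wrist','wA')
u,v=proj(c,[538.7,-303.8,12]);print(u,v)
g=cv2.cvtColor(c['frame'],cv2.COLOR_RGB2GRAY);print(g[int(v)-50:int(v)+50:3,int(u)].tolist(),g[int(v),int(u)-45:int(u)+45:3].tolist())
print(holes(c,(int(u)-20,int(v)-33,int(u)+20,int(v)+33),100))
m=((g<95)*255).astype(np.uint8)[int(v)-50:int(v)+50,int(u)-45:int(u)+45]
for q in sorted(cv2.findContours(m,0,2)[0],key=cv2.contourArea)[-2:]: print(cv2.minAreaRect(q),cv2.contourArea(q))
E
```

```text
10.6833 [ 537.70786026 -302.41940229  153.39098051] [ 3.14081034e+00 -3.74224899e-04  6.70691264e-01] 93.86910805124805
258.56257206893184 180.33828182819622
[116, 113, 116, 104, 113, 35, 53, 93, 100, 71, 51, 46, 47, 49, 47, 44, 48, 53, 50, 45, 48, 49, 52, 47, 97, 97, 81, 87, 192, 188, 190, 187, 187, 187] [117, 117, 115, 113, 117, 115, 118, 121, 51, 44, 49, 47, 42, 48, 46, 48, 51, 48, 48, 48, 46, 46, 113, 120, 115, 117, 113, 113, 113, 111]
[(np.float64(258.43), np.float64(205.71), 14), (np.float64(257.5), np.float64(212.0), 40)]
((44.5, 47.5), (67.0, 43.0), 90.0) 2829.5
```

Run:
```python
from h import *
c=load('wA')
hs=holes(c,(240,146,276,209),72);print(hs)
hs=sorted([h for h in hs if 15<h[2]<80],key=lambda h:h[1])
h=np.array([ray(c,p[0],p[1],12)[:2] for p in (hs[0],hs[-1])]);v=h[0]-h[1];m=h.mean(0);a=np.arctan2(v[1],v[0])
print(m,a,np.linalg.norm(v));need(m,a,11)
```

```text
[(np.float64(257.18), np.float64(153.65), 34), (np.float64(265.65), np.float64(204.98), 142)]
[ 557.41749598 -287.29045987] 0.0 0.0
shift [ 0.164  0.127 -1.187] turn -0.427 deg -38.43
```

Run:
```python
from h import *
c=load('wA');g=cv2.cvtColor(c['frame'],cv2.COLOR_RGB2GRAY);print(g[196:216,244:274:1])
```

```text
[[ 46  51  44  47  48  45  46  52  44  47  42  45  45  45  52  43  52  48
   50  50  50  46  52  49  55  47  49  42  51  48]
 [ 47  45  42  45  50  46  45  50  50  45  48  48  42  47  43  48  52  48
   42  46  46  44  48  46  53  48  47  50  45  45]
 [ 45  47  47  50  48  44  46  51  48  48  47  46  41  37  44  47  42  49
   45  49  53  41  50  47  43  48  41  52  42  45]
 [ 48  49  49  46  46  40  49  50  47  42  51  44  50  48  47  53  47  44
   43  51  45  43  43  51  49  42  45  44  50  50]
 [ 51  47  38  41  45  47  42  45  44  40  47  47  42  46  46  46  46  48
   44  50  44  47  50  47  44  46  49  52  87  93]
 [ 47  47  43  44  48  46  47  48  47  46  50  51  51  53  56  53  43  50
   49  49  45  55  41  48  53  44  38  86  91  89]
 [ 50  43  42  43  50  51  48  45  49  43  40  68  85  98  97  73  53  41
   45  51  38  91  56  49  89  60  54  88  86  85]
 [ 49  46  48  46  41  47  49  50  53  46  54  99  99  97  95 103  79  45
   87  93  58  81  91  92  86  88  88  89  87  88]
 [ 43  48  51  49  47  54  46  49  47  41  70  93  96  96  93 101  84  86
   89  91  88  87  85  87 
[... 700 characters left out ...]
 87  85  87  89  86  87
   87  88  87  85  84  89  85  84  86  85  85  85]
 [ 48  84  88  89  88  91  86  85  85  82  83  82  81  85  87  87  88  85
   83  82  85  87  87  90  87  84  83  85  80  85]
 [121 122 122 121 121 118 122 117 119 121 121 120 121 120 120 122 123 123
  120 121 118 120 118 118 119 119 118 119 119 119]
 [197 194 198 198 196 196 195 194 196 193 193 196 196 197 196 193 195 198
  195 195 193 193 191 192 194 193 193 196 196 193]
 [190 189 189 188 191 191 191 190 190 189 188 187 189 192 192 191 191 191
  191 192 191 189 187 186 187 187 190 190 190 189]
 [188 189 189 189 187 190 189 191 189 189 188 190 189 186 189 189 191 189
  189 189 190 191 189 187 187 186 187 186 188 187]]
```

Run:
```python
from h import *
c=load('wA')
h=np.array([ray(c,*p,12)[:2] for p in ((257.18,153.65),(257.3,204.6))]);v=h[0]-h[1];m=h.mean(0);a=np.arctan2(v[1],v[0])
print(m,a,np.linalg.norm(v));need(m,a,11)
```

```text
[ 538.51086416 -302.37801885] 0.6735223977963928 48.37748083500218
shift [ 6.000e-03  1.000e-03 -1.187e+00] turn 0.002 deg 0.16
```

Call:
jog_arm:
  series:
    - [0.006,0.001,-0.3,0,0,0.002,0]
    - [0.006,0.001,-0.6,0,0,0.002,0.2]
    - [0.006,0.001,-0.8,0,0,0.002,0.3]
    - [0.006,0.001,-1,0,0,0.002,0.3]
    - [0.006,0.001,-1,0,0,0.002,0.3]

```text
clock: 11.15
eef_pos: [536.5, -301.4, 28.7]
eef_rot: [-3.136, 0.002, 0.674]
wrist_force: [-1.3, -0.1, -0.5]
finger_gap: 70.5
finger_force: 0.0
```

Call:
jog_arm:
  series:
    - [0,0,-0.1,0,0,0,0.3]
    - [0,0,-0.185,0,0,0,0.3]
    - [0,0,-0.185,0,0,0,0.3]
    - [0,0,-0.185,0,0,0,0.3]

```text
clock: 11.48
eef_pos: [538.5, -303.3, 10.9]
eef_rot: [3.141, -0.0, 0.673]
wrist_force: [0.5, 0.2, -0.1]
finger_gap: 65.9
finger_force: 0.0
```

Call:
jog_arm:
  series:
    - [0,0,0,0,0,0,0.6]
    - [0,0,0,0,0,0,0.7]
    - [0,0,0,0,0,0,0.8]
    - [0,0,0,0,0,0,0.8]
    - [0,0,0,0,0,0,0.8]
    - [0,0,0,0,0,0,0.8]
    - [0,0,0,0,0,0,0.8]
    - [0,0,0,0,0,0,0.8]
  grip_force: 25

```text
clock: 12.15
eef_pos: [538.3, -303.2, 10.8]
eef_rot: [3.142, -0.0, 0.673]
wrist_force: [-2.6, 1.7, 5.6]
finger_gap: 39.6
finger_force: 25.0
```

Call:
jog_arm:
  series:
    - [0,0,0.05,0,0,0,0.8]
    - [0,0,0.2,0,0,0,0.8]
    - [0,0,0.4,0,0,0,0.8]
    - [0,0,0.6,0,0,0,0.8]
    - [0,0,0.8,0,0,0,0.8]
    - [0,0,1,0,0,0,0.8]
    - [0,0,1,0,0,0,0.8]

```text
clock: 12.73
eef_pos: [539.8, -304.2, 135.4]
eef_rot: [3.135, -0.002, 0.673]
wrist_force: [-0.4, -0.5, -1.3]
finger_gap: 39.7
finger_force: 25.0
```

Call:
jog_arm:
  series:
    - [-0.07,0.14,0.1,0,0,-0.02,0.8]
    - [-0.16,0.32,0.3,0,0,-0.037,0.8]
    - [-0.26,0.52,0.5,0,0,-0.037,0.8]
    - [-0.36,0.72,0.66,0,0,-0.037,0.8]
    - [-0.465,0.925,0.66,0,0,-0.037,0.8]

```text
clock: 13.15
eef_pos: [482.8, -191.8, 212.2]
eef_rot: [3.138, -0.002, 0.614]
wrist_force: [1.8, 0.8, -2.0]
finger_gap: 39.8
finger_force: 25.0
```

Call:
jog_arm:
  series:
    - [-0.1,0.2,0,0,0,0,0.8]
    - [-0.2,0.4,0,0,0,0,0.8]
    - [-0.3,0.6,0,0,0,0,0.8]
    - [-0.4,0.8,0,0,0,0,0.8]
    - [-0.465,0.925,0,0,0,0,0.8]
    - [-0.465,0.925,0,0,0,0,0.8]
    - [-0.465,0.925,0,0,0,0,0.8]
    - [-0.465,0.925,0,0,0,0,0.8]

```text
clock: 13.82
eef_pos: [426.8, -81.6, 209.2]
eef_rot: [-3.141, 0.0, 0.615]
wrist_force: [-0.1, -0.5, -3.0]
finger_gap: 39.5
finger_force: 25.0
```

Run:
```python
from h import *
s=manip.read_state();print(s['clock'],s['eef_pos'],s['eef_rot'],s['finger_gap'])
c=shot('wrist','wT')
g=cv2.cvtColor(c['frame'],cv2.COLOR_RGB2GRAY)
for z,X in((77,[471.5,-48.3]),(211,s['eef_pos'][:2])):
  for sg in(1,-1):
    u,v=proj(c,[X[0]+sg*24*np.cos(.615),X[1]+sg*24*np.sin(.615),z]);u=int(round(u));v=int(round(v));r=8
    P=g[v-r:v+r+1,u-r:u+r+1];print(u,v,P.min(),np.median(P),P.max(),holes(c,(u-r,v-r,u+r+1,v+r+1),np.median(P)+22))
cv2.imwrite('pics/wT2.png',cv2.resize(c['frame'][50:290,200:320,::-1],None,fx=2.5,fy=2.5,interpolation=cv2.INTER_CUBIC))
```

```text
13.8167 [426.839172   -81.56268337 209.18964047] [-3.14144160e+00  2.68357335e-04  6.14720004e-01] 39.548201612531834
255 91 52 109.0 207 [(np.float64(254.86), np.float64(90.52), 44)]
255 147 53 62.0 125 [(np.float64(255.0), np.float64(147.24), 41)]
256 191 52 63.0 126 [(np.float64(257.5), np.float64(188.96), 106)]
256 277 33 60.0 126 [(np.float64(257.55), np.float64(275.54), 95)]
```

View pics/wT2.png

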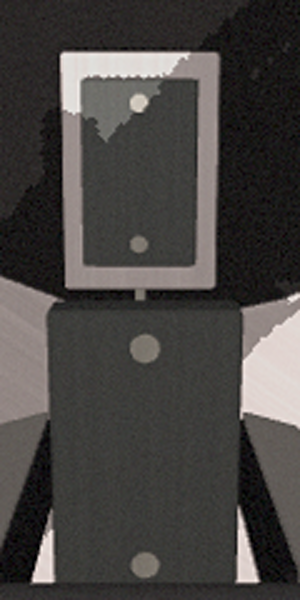

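Run:
```python
from h import *
c=load('wT');p=c['s']['eef_pos']
def M(ps,z):
    h=np.array([ray(c,*q,z)[:2] for q in ps]);v=h[0]-h[1];a=np.arctan2(v[1],v[0]);print(h.mean(0),a,np.linalg.norm(v));return h.mean(0),a
m1,a1=M(((254.86,90.6),(255,147.24)),77);m2,a2=M(((257.5,188.96),(257.55,275.54)),p[2]+1.2)
print((m1-m2)/120,(a1-a2)/(np.pi/2), 'target',p[:2]+m1-m2)
```

```text
[471.43507465 -48.08147659] 0.6162285077003158 48.195240647302306
[427.77113128 -81.66166415] 0.6159759458563485 48.2172980199059
[0.36386619 0.2798349 ] 0.00016078586361517968 target [470.50311536 -47.98249582]
```

Call:
jog_arm:
  series:
    - [0.1,0.08,-0.05,0,0,0,0.8]
    - [0.25,0.18,-0.2,0,0,0,0.8]
    - [0.364,0.28,-0.35,0,0,0,0.8]
    - [0.364,0.28,-0.45,0,0,0,0.8]
    - [0.364,0.28,-0.6,0,0,0,0.8]
    - [0.364,0.28,-0.75,0,0,0,0.8]
    - [0.364,0.28,-0.85,0,0,0,0.8]
    - [0.364,0.28,-0.95,0,0,0,0.8]

```text
clock: 14.53
eef_pos: [470.3, -48.3, 94.2]
eef_rot: [-3.141, 0.001, 0.614]
wrist_force: [1.0, -0.5, -0.9]
finger_gap: 40.2
finger_force: 25.0
```

Call:
jog_arm:
  series:
    - [0,0,-0.02,0,0,0,0.8]
    - [0,0,-0.035,0,0,0,0.8]
    - [0,0,-0.045,0,0,0,0.8]
    - [0,0,-0.05,0,0,0,0.8]
    - [0,0,-0.05,0,0,0,0.8]
    - [0,0,-0.05,0,0,0,0.8]
    - [0,0,-0.05,0,0,0,0.8]

```text
clock: 15.12
eef_pos: [470.6, -47.7, 90.0]
eef_rot: [3.141, -0.001, 0.615]
wrist_force: [-0.5, 0.4, -2.3]
finger_gap: 39.6
finger_force: 25.0
```

Call:
jog_arm:
  series:
    - [0,0,-0.006,0,0,0,0.8]
    - [0,0,-0.01,0,0,0,0.8]
    - [0,0,-0.014,0,0,0,0.8]
    - [0,0,-0.016,0,0,0,0.8]
    - [0,0,-0.017,0,0,0,0.8]
    - [0,0,-0.017,0,0,0,0.8]

```text
clock: 15.62
eef_pos: [470.4, -47.6, 87.7]
eef_rot: [3.142, -0.0, 0.615]
wrist_force: [-1.9, 1.1, 1.9]
finger_gap: 39.8
finger_force: 25.0
```

Call:
jog_arm:
  series:
    - [0,0,0,0,0,0,0.8]
    - [0,0,0.001,0,0,0,0.8]
    - [0,0,0.001,0,0,0,0.5]
    - [0,0,0.001,0,0,0,0.45]
    - [0,0,0.001,0,0,0,0.42]
    - [0,0,0.001,0,0,0,0.42]

```text
clock: 16.12
eef_pos: [470.4, -47.7, 87.7]
eef_rot: [3.141, -0.0, 0.615]
wrist_force: [0.6, 0.6, -0.1]
finger_gap: 54.7
finger_force: 0.0
```

Call:
jog_arm:
  series:
    - [0,0,0.03,0,0,0,0.42]
    - [0,0,0.1,0,0,0,0.42]
    - [0,0,0.3,0,0,0,0.42]
    - [0,0,0.5,0,0,0,0.3]
    - [0,0,0.75,0,0,0,0]
    - [0,0,1,0,0,0,0]
    - [0,0,1,0,0,0,0]
    - [0,0,1,0,0,0,0]

```text
clock: 16.78
eef_pos: [470.9, -47.7, 209.5]
eef_rot: [3.139, -0.003, 0.615]
wrist_force: [0.1, 0.4, -0.7]
finger_gap: 84.6
finger_force: 0.0
```

Run:
```python
from h import *
s=manip.read_state();print(s['clock'],s['eef_pos'],s['eef_rot'],s['finger_gap'])
c=shot('wrist','wU')
cv2.imwrite('pics/wU2.png',cv2.resize(c['frame'][100:240,180:335,::-1],None,fx=4,fy=4,interpolation=cv2.INTER_CUBIC))
```

```text
16.7833 [470.89283378 -47.70482591 209.54852237] [ 3.13903863e+00 -2.51753892e-03  6.14762117e-01] 84.56392664513925
```

View pics/wU2.png

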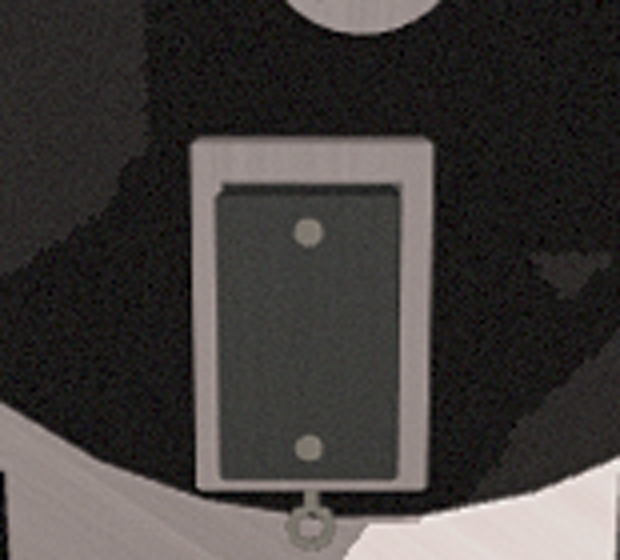

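Run:
```python
from h import *
c=load('wU')
F=lambda ps:[(180+(u+.5)/4-.5,100+(v+.5)/4-.5) for u,v in ps]
d,a=rect(c,F([(191,137),(434,137),(428,491),(198,491)]),65,1)
p,b=rect(c,F([(217,194),(401,193),(397,478),(221,479)]),89,1)
h=np.array([ray(c,*q,89)[:2] for q in F([(308,233),(308,447.5)])]);v=h[0]-h[1];m=h.mean(0);print(m,np.arctan2(v[1],v[0]))
R=np.array([[np.cos(a),np.sin(a)],[-np.sin(a),np.cos(a)]])
print('off in sled',R@(p-d),R@(m-d)); need(d,a,64)
```

```text
L 84.8 84.8 W 55.4 55.7 ctr [472.1 -48.5] ang 0.617
L 63.5 63.5 W 39.2 39.3 ctr [471.8 -47.6] ang 0.615
[471.17482954 -47.74816057] 0.6148768778869507
off in sled [0.33795364 0.91618404] [-0.28056602  1.13834799]
shift [ 0.015 -0.008 -1.201] turn 0.001 deg 0.13
```

Call:
jog_arm:
  series:
    - [0.008,-0.004,-0.2,0,0,0,0]
    - [0.008,-0.004,-0.4,0,0,0,0]
    - [0.008,-0.004,-0.6,0,0,0,0]
    - [0.008,-0.004,-0.8,0,0,0,0]
    - [0.008,-0.004,-0.9,0,0,0,0]
    - [0.008,-0.004,-1,0,0,0,0]
    - [0.008,-0.004,-1,0,0,0,0]

```text
clock: 17.42
eef_pos: [469.5, -47.8, 84.6]
eef_rot: [-3.138, 0.004, 0.615]
wrist_force: [-0.7, -0.1, -0.7]
finger_gap: 93.6
finger_force: 0.0
```

Call:
jog_arm:
  series:
    - [0,0,-0.1,0,0,0,0]
    - [0,0,-0.2,0,0,0,0]
    - [0,0,-0.25,0,0,0,0]
    - [0,0,-0.257,0,0,0,0]
    - [0,0,-0.257,0,0,0,0]
    - [0,0,-0.257,0,0,0,0]
    - [0,0,-0.257,0,0,0,0]

```text
clock: 18.0
eef_pos: [471.6, -48.2, 57.5]
eef_rot: [3.141, -0.001, 0.615]
wrist_force: [-1.2, -0.3, -0.1]
finger_gap: 94.2
finger_force: 0.0
```

Close gently first so the plates aren't jolted, then firmly.

Call:
jog_arm:
  series:
    - [0,0,0,0,0,0,0.25]
    - [0,0,0,0,0,0,0.3]
    - [0,0,0,0,0,0,0.33]
    - [0,0,0,0,0,0,0.35]
    - [0,0,0,0,0,0,0.37]
    - [0,0,0,0,0,0,0.39]
    - [0,0,0,0,0,0,0.41]
    - [0,0,0,0,0,0,0.45]
  grip_force: 10

```text
clock: 18.67
eef_pos: [471.2, -47.9, 56.8]
eef_rot: [-3.141, 0.0, 0.615]
wrist_force: [-1.2, 1.7, 0.8]
finger_gap: 55.9
finger_force: 10.0
```

Call:
jog_arm:
  series:
    - [0,0,0,0,0,0,0.6]
    - [0,0,0,0,0,0,0.6]
    - [0,0,0,0,0,0,0.6]
    - [0,0,0,0,0,0,0.6]
    - [0,0,0,0,0,0,0.6]
  grip_force: 50

```text
clock: 19.08
eef_pos: [471.2, -47.9, 56.8]
eef_rot: [-3.141, 0.0, 0.615]
wrist_force: [-1.7, 4.6, 1.5]
finger_gap: 55.6
finger_force: 50.0
```

Call:
jog_arm:
  series:
    - [0,0,0.01,0,0,0,0.6]
    - [0,0,0.025,0,0,0,0.6]
    - [0,0,0.045,0,0,0,0.6]
    - [0,0,0.065,0,0,0,0.6]
    - [0,0,0.08,0,0,0,0.6]
    - [0,0,0.083,0,0,0,0.6]
    - [0,0,0.083,0,0,0,0.6]
    - [0,0,0.083,0,0,0,0.6]

```text
clock: 19.75
eef_pos: [471.3, -48.1, 66.8]
eef_rot: [-3.142, 0.0, 0.615]
wrist_force: [-0.4, -0.2, -6.4]
finger_gap: 55.5
finger_force: 50.0
```

Call:
jog_arm:
  series:
    - [0,0,0.03,0,0,0,0.6]
    - [0,0,0.08,0,0,0,0.6]
    - [0,0,0.14,0,0,0,0.6]
    - [0,0,0.2,0,0,0,0.6]
    - [0,0,0.26,0,0,0,0.6]
    - [0,0,0.31,0,0,0,0.6]
    - [0,0,0.33,0,0,0,0.6]
    - [0,0,0.335,0,0,0,0.6]

```text
clock: 20.42
eef_pos: [471.6, -48.2, 107.7]
eef_rot: [3.141, -0.001, 0.615]
wrist_force: [0.3, 0.3, -7.8]
finger_gap: 55.9
finger_force: 50.0
```

Call:
jog_arm:
  series:
    - [0,0,0,0,0,0,0.6]
    - [0,0,0,0,0,0,0.6]
    - [0,0,0,0,0,0,0.6]
    - [0,0,0,0,0,0,0.6]
    - [0,0,0,0,0,0,0.6]
    - [0,0,0,0,0,0,0.6]
    - [0,0,0,0,0,0,0.6]
    - [0,0,0,0,0,0,0.6]

```text
clock: 21.08
eef_pos: [471.3, -48.1, 107.0]
eef_rot: [-3.142, 0.0, 0.615]
wrist_force: [0.4, 1.0, -7.8]
finger_gap: 56.0
finger_force: 50.0
```

Call:
jog_arm:
  series:
    - [0,0,0,0,0,0,0.6]
    - [0,0,0,0,0,0,0.6]
    - [0,0,0,0,0,0,0.6]
    - [0,0,0,0,0,0,0.6]
    - [0,0,0,0,0,0,0.6]
    - [0,0,0,0,0,0,0.6]
    - [0,0,0,0,0,0,0.6]
    - [0,0,0,0,0,0,0.6]

```text
clock: 21.75
eef_pos: [471.3, -48.1, 107.0]
eef_rot: [-3.142, 0.0, 0.615]
wrist_force: [-0.4, -0.1, -7.2]
finger_gap: 55.4
finger_force: 50.0
```

Call:
jog_arm:
  series:
    - [0,0,0,0,0,0,0.6]
    - [0,0,0,0,0,0,0.6]
    - [0,0,0,0,0,0,0.6]
    - [0,0,0,0,0,0,0.6]
    - [0,0,0,0,0,0,0.6]
    - [0,0,0,0,0,0,0.6]
    - [0,0,0,0,0,0,0.6]
    - [0,0,0,0,0,0,0.6]

```text
clock: 22.42
eef_pos: [471.3, -48.1, 107.0]
eef_rot: [-3.142, -0.0, 0.615]
wrist_force: [0.1, 0.3, -6.9]
finger_gap: 55.5
finger_force: 50.0
```

Call:
jog_arm:
  series:
    - [0,0,0,0,0,0,0.6]
    - [0,0,0,0,0,0,0.6]
    - [0,0,0,0,0,0,0.6]
    - [0,0,0,0,0,0,0.6]
    - [0,0,0,0,0,0,0.6]
    - [0,0,0,0,0,0,0.6]
    - [0,0,0,0,0,0,0.6]
    - [0,0,0,0,0,0,0.6]

```text
clock: 23.08
eef_pos: [471.3, -48.1, 107.0]
eef_rot: [-3.142, -0.0, 0.615]
wrist_force: [0.0, -0.4, -6.6]
finger_gap: 55.6
finger_force: 50.0
```

Run:
```python
from h import *
c=shot('wrist','wV');s=c['s'];p=s['eef_pos'];T=Ro.from_euler('xyz',s['eef_rot']).as_matrix()
print(s['clock'],p,s['eef_rot'],s['wrist_force'],s['moment'],s['finger_gap'],s['finger_force'])
zt=p[2]-57+89   # expected top of upper plate if level and not slipped
for sg in(1,-1):
    u,v=map(lambda x:int(round(x)),proj(c,[p[0]+sg*24*np.cos(.615),p[1]+sg*24*np.sin(.615),zt]));r=11
    g=cv2.cvtColor(c['frame'],cv2.COLOR_RGB2GRAY)[v-r:v+r+1,u-r:u+r+1]
    for q in holes(c,(u-r,v-r,u+r+1,v+r+1),np.median(g)+22): print(q,(T.T@(ray(c,q[0],q[1],zt)-p)).round(2))
```

```text
23.0833 [471.30224995 -48.0879033  106.99731341] [-3.14158335e+00 -2.05475285e-07  6.14742105e-01] [ 0.00917081 -0.39830155 -6.64494237] [-0.06560658  0.09309477  0.03105528] 55.61542748490362 49.99649941921234
(np.float64(255.71), np.float64(206.66), 156) [ 24.28  -0.18 -32.  ]
```

Run:
```python
from h import *
c=load('wV');s=c['s'];p=s['eef_pos'];T=Ro.from_euler('xyz',s['eef_rot']).as_matrix()
g=cv2.GaussianBlur(cv2.cvtColor(c['frame'],cv2.COLOR_RGB2GRAY),(1,3),0).astype(float)
for x in(39,36):
    a=proj(c,p+T@[x,-28,-8]);b=proj(c,p+T@[x,28,-8]);r=int(round((a[1]+b[1])/2))
    print('pred',np.round(a,1),np.round(b,1),'L',g[r,int(a[0])-6:int(a[0])+7].astype(int),'R',g[r,int(b[0])-6:int(b[0])+7].astype(int))
q=[proj(c,p+T@[x,0,-8]) for x in(42,)][0];u=int(q[0])+30;print('end edge pred row',q[1],g[int(q[1])-8:int(q[1])+9,u].astype(int))
```

```text
pred [198.2 163.4] [314.4 163.5] L [ 26  31  23  20  27  27  23  17  97 129 142 142 146] R [142 144 143 143 141 144 139 117  48  19  23  12  24]
pred [198.4 169.6] [314.2 169.6] L [ 24  26  31  19  21  22  23  17  56 125 140 143 145] R [144 144 144 141 144 142 139  90  30  23  27  21  22]
end edge pred row 157.26707938482284 [ 25  25  24  31  57  91 105 103 111 129 140 142 143 144 144 145 144]
```

```bash
python3 -c "
from cell import manip
print(manip.sign_off())"
```

```text
the job is handed in; nothing more can be done
None
```

The job is handed in: both plates are stacked on the sled within about 1 mm of the scribed outline. The loaded sled was held still for over 2 s, level to about 1° and about 50 mm above the pad, and was still gripped at sign-off (clock about 23 s).

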